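Caliper the candlestick foot

TASK

Measure the foot of the round-footed brass candlestick in the bench caliper: draw the sliding jaw open, stand the candlestick upright in the middle of the bed between the two jaws and let go of it, then gently slide the jaw shut on its foot until the spring anvil's pointer stands between its two pairs of ridges (about 10 mm of its 20 mm travel), and leave it set like that. Never drive the anvil to the end of its travel, and leave the square-footed candlestick, the goblet and the bowl where they stand.

Things in the scene. Friction and masses are not known exactly. Their poses are not given: they have to be found in the camera images.
- gauge: bench caliper, fixed to the table: dark steel bed 130 (x) x 400 (y) x 15 mm thick, origin at the centre of its underside, bed top 15 mm above the origin. Its y axis is the measuring direction: grey anvil housing (90 x 65 mm, top 65 mm above the origin) at the -y end, sliding jaw at the +y side. The middle of the bed is x = 0.
- jaw (a joint): sliding jaw, m: its gap to the anvil face with the anvil at rest; 0 shut, 0.140 fully open, growing towards the caliper's +y. Starts too narrow for the foot. Slides with about 9 N of friction, stays where left. Carriage 120 mm long, its top 43 mm above the caliper's origin; upright plate at its front, 80 mm wide, 14 mm thick, top 58 mm above that origin.
- jaw_handle (a point): centre of the top of the sliding jaw's upright grip post, which moves with the jaw. The post is 20 mm thick along the caliper's y, 40 mm wide along x, and rises 62 mm above the carriage, to 105 mm above the caliper's origin; it stands 75 mm behind the jaw face (towards +y). Axes parallel to the caliper's.
- jaw_face (a point): centre of the sliding jaw's measuring face (80 mm wide), 38 mm above the caliper's origin; moves with the jaw
- anvil (a joint): spring anvil, m: 0 at rest, grows as it is pushed in towards the caliper's -y, 0.020 at its stop. Pushing it takes 3 N at the start, 5.5 N at 0.010, 8 N at the stop; it springs back. A black pointer bar on top moves with it over the housing, passing the first pair of black ridges at 0.005 and the second pair at 0.015.
- anvil_face (a point): centre of the spring anvil's measuring face (80 mm wide), 38 mm above the caliper's origin, 90 mm from the caliper's origin towards -y when at rest; moves with the anvil
- candlestick: the brass candlestick with the ROUND foot, standing upright, 142 mm tall, about 0.35 kg; origin at the centre of its underside, z up. Foot 72 mm in diameter, its upright rim 22 mm high; thin stem 24 mm in diameter with a knop; top part is a straight round cup 40 mm in diameter, from 104 to 142 mm above the underside.
- candlestick_cup (a point): centre of the candlestick's cup, 123 mm above its underside: a good place to grip from above
- square_stick: brass candlestick with a SQUARE foot (70 mm) and square cup, 142 mm tall; origin under its centre; leave alone
- goblet: brass goblet, 125 mm tall, foot 58 mm, bowl 68 mm in diameter; origin under its centre; leave alone
- silver_bowl: open silvery bowl, 110 mm in diameter, 45 mm tall; origin under its centre; leave alone
Things that resemble listed ones, but are neither listed nor needed, are in the scene too. Leave any pink or red look-alike of the candlestick alone.

How it is judged (in metres and radians):
On the way, in this order (a step that is already met when the one before it is completed fails the run):
1. the candlestick stands upright on the bed between the opened jaws, let go of, the anvil not yet pushed in (angle between candlestick's own z axis and vertical below 0.1 rad and x of candlestick in the frame of gauge between -0.027 and 0.027 m and z of candlestick in the frame of gauge between 0.012 and 0.02 m and y of candlestick in the frame of gauge between -0.06 and 0.03 m and contact force between the fingers and candlestick below 0.1 N and value of joint jaw above 0.071 m and value of joint anvil below 0.003 m), for 0.2 s.
2. the jaw presses the foot against the spring anvil until its pointer stands between the two pairs of ridges (angle between candlestick's own z axis and vertical below 0.1 rad and x of candlestick in the frame of gauge between -0.027 and 0.027 m and z of candlestick in the frame of gauge between 0.012 and 0.02 m and value of joint anvil between 0.0045 and 0.0155 m and contact force between each of jaw, anvil and candlestick above 0.5 N), for 0.2 s.
At the end, for the whole second after the job is handed in: the candlestick stands upright (within 0.1 rad) on the bed, within 27 mm of the bed's middle line, its foot touching both jaws (over 0.5 N each), the spring anvil pushed in between 4.5 and 15.5 mm, all at rest (all of step 2 and linear speed of candlestick below 0.01 m/s and velocity of joint jaw between -0.005 and 0.005 m/s).
It fails at once if the spring anvil is driven to the end of its travel (over 19 mm) (value of joint anvil above 0.019 m).
It fails at once if the square-footed candlestick, the goblet or the bowl is moved by more than 30 mm or knocked over (distance of any of square_stick, goblet, silver_bowl from where it was at the start of the episode above 0.03 m or angle between any of square_stick, goblet, silver_bowl's own z axis and vertical above 0.4 rad).
It also fails if it takes over 64 s, if anything falls off the work surface, if the arm or the gripper's body presses on something with over 40 N, if the wrist force passes 120 N, or if a joint passes its speed limit or range.

ROBOT

A 6-joint arm with a two-finger parallel gripper is mounted at the origin on the work surface. World frame = base frame: x ahead of the robot, y to its left, z up, the work surface at z = 0. Lengths are in m, angles in degrees, forces in N, time in s.
With the tool pointing down it reaches from about 0.35 to 0.875 m from the base axis. Payload 4.2 kg.
Tool frame: the origin (TCP) lies between the finger pads; the fingertips stand 8 mm ahead of it and the grasp point (between the pads) lies 11 mm behind it; x points along the fingers, y is the direction in which the jaws open and shut, and the axes are right-handed (so a half turn about x gives the same grasp; the last joint's range is limited). The gripper opens to 87 mm and grips with 3 to 60 N. Pads are 19 mm wide; open, the fingers measure 117 mm over their backs; the gripper's body (75 mm by 190 mm) begins 51 mm behind the grasp point.
Start: joints at [-61.559, 22.042, 0.453, 0, -68.411, -14.817], TCP at [0.147, -0.607, 0.231] pointing down, gripper open.
Joint ranges: [-179.83, 179.83], [-69.29, 118.12], [-61.27, 80.66], [-181.25, 117.63], [-171.15, -9.14], [-177.46, 177.46]. Speed limits (degrees/s): [159.86, 159.86, 180, 180, 180, 180].

INTERFACE

Orientations are given as a 3x3 rotation matrix whose columns are the frame's x, y, z axes.
In Python, from station import r gives the robot as it stands. The module is installed in compiled form; this text tells all that it offers.
- The arm moves only by the tool move_arm, never from a script. Its argument "increments" is one flat list of numbers, 7 for each row, row after row: the turn, a rotation vector about the tool's x, y, z in degrees, then the shift along the tool's x, y, z in m, then the finger opening in m, from 0 to 0.087. A call has 1 to 12 rows; each row is the pose to reach, as a shift and turn from the pose commanded when the call began, along the tool's axes at that moment; what a row does not reach only later rows make up. A row lasts 1/12 s, in which the tool goes at most 41.7 mm and 7.16 degrees, less where a joint would pass 70% of its speed; a pose out of reach is approached as far as the arm can. A call with a gripper value outside its range is refused whole. The fingers move at their own pace and stop on an object; the grip force is fixed at half the most. Time passes only in rows, so rows that repeat a pose let the fingers close. It gives the time, the measured TCP pose, the force and the opening at its end, in the units of the state.
- r.sense(): the state, without advancing time (a new reading comes with each control period).
- r.capture(name): name is "scene" or "top"; returns the picture (400x640x3 uint8, red, green, blue); there is no depth.
- r.calibration(name): a dict with "fx", "fy", "cx", "cy" (pixels), "rvec" (rotation vector, rad) and "tvec" (3), from world to camera coordinates, as OpenCV has them. Camera axes: x right, y down, z forward; pixel columns grow to the right and rows downward; lengths in m; the calibration is good to about 2 mm. A picture is of the moment at which its call begins. calibration takes no time and is no camera call.
- r.finish_job(): hands the job in, once; it reports no verdict.
The state is a dict: "time_s": time; "joints": joint angles; "joint_velocities": joint speeds; "effort": joint torques, N m; "tcp_pos": TCP position; "ee_rot": TCP orientation; "wrist_force": force on the tool from outside, world axes, zero at the start; "moment": the same for the moment, N m; "gripper_width": opening from 0.0 (shut) to 1.0 (fully open).
Only numpy, scipy, OpenCV 4.12 (cv2) and the standard library are available. Lean on these libraries where they do the work, as an engineer would, in place of code of your own. Each camera call takes 0.05 s, during which the arm holds its last target.

## Working session

There is one attempt and no reset: what is moved stays moved. The work goes in short steps, Python scripts to look and compute and a tool call to move; the robot and the scene stay as the last step left them, time stands still between calls to the robot, and variables do not carry over. Pictures are saved under pics/ and viewed, and the job is handed in when it is done.

Besides the shell and the picture viewer there is one more tool, called after "Emit:" in YAML: its name, and indented under it one key for each argument. move_arm: Moves the arm, as the interface text tells. Its arguments: {"type":"object","properties":{"increments":{"type":"array","items":{"type":"number"}}},"required":["increments"]}

```bash
mkdir -p pics
python3 - <<'E'
from station import r
import cv2
s=r.sense();print(s)
for n in("scene","top"):
    im=r.capture(n);cv2.imwrite(f"pics/{n}0.png",im[:,:,::-1]);print(r.calibration(n))
E
```

```text
{'time_s': 0.0, 'joints': array([-6.15598526e+01,  2.20914414e+01,  3.81193810e-01, -2.80786074e-02,
       -6.84115497e+01, -1.48175943e+01]), 'joint_velocities': array([-0.05404629,  0.03135021, -0.04448049, -0.06489278,  0.03214823,
        0.09940097]), 'effort': array([ 6.08314658e-04, -3.90668249e+01,  1.87400848e+01,  4.21975538e+00,
        1.08674134e-02, -2.04790767e-04]), 'tcp_pos': array([ 0.14709605, -0.60685256,  0.22946444]), 'ee_rot': array([[-6.11662784e-04, -2.35348304e-01,  9.71910902e-01],
       [ 2.08619562e-03,  9.71908669e-01,  2.35349076e-01],
       [-9.99997637e-01,  2.17155054e-03, -1.03497761e-04]]), 'wrist_force': array([-0.62960187, -0.17882631, -0.0139883 ]), 'moment': array([-0.02351295, -0.00921185, -0.02361391]), 'gripper_width': 1.0011351573265284}
{'fx': 381.20408516018233, 'fy': 381.20408516018233, 'cx': 325.947843851913, 'cy': 199.51057012953223, 'rvec': array([ 1.21219433,  2.45631978, -0.80175713]), 'tvec': array([ 0.38669359, -0.2274498 ,  1.20079464])}
{'fx': 442.6302783715537, 'fy': 442.6302783715537, 'cx': 327.129620565084, 'cy': 206.09151735103168, 'rvec': array([ 2.16216024, -2.11234726,  0.24074465]), 'tvec': array([-0.12242587,  0.53430633,  1.06504837])}
```

View pics/scene0.png

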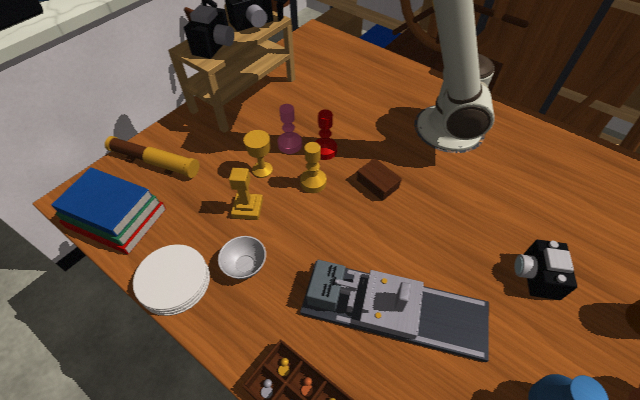

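View pics/top0.png

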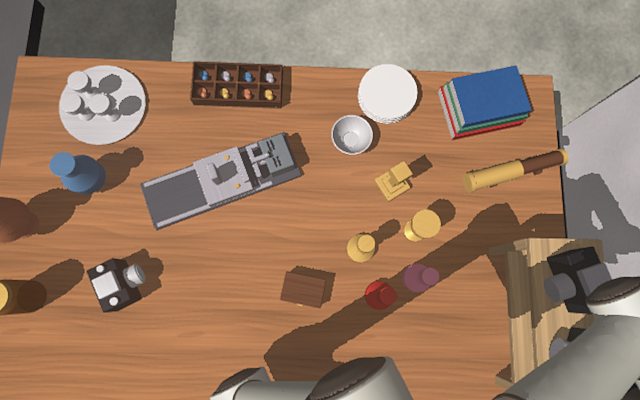

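In the scene view the candidates are:
- Brass stick at (313,165), top (362,247): round foot and round cup.
- Brass stick at (243,195), top (395,182): square foot.
- Goblet at (258,152), top (422,225).
- Red and pink look-alikes at (325,135) and (288,130).

The first fits the description. I'll confirm it in a crop and measure the caliper.

```bash
cat > h.py <<'E'
from station import r
import cv2, numpy as np
def cam(n):
    c=r.calibration(n);R=cv2.Rodrigues(c["rvec"])[0];K=np.array([[c["fx"],0,c["cx"]],[0,c["fy"],c["cy"]],[0,0,1]]);return K,R,np.array(c["tvec"])
def ray(n,u,v):
    K,R,t=cam(n);d=R.T@np.linalg.solve(K,[u,v,1]);return -R.T@t,d
def onz(n,u,v,z):
    o,d=ray(n,u,v);return o+d*(z-o[2])/d[2]
def proj(n,P):
    K,R,t=cam(n);p=K@(R@np.array(P)+t);return p[:2]/p[2]
def two(a,b):
    o1,d1=ray("scene",*a);o2,d2=ray("top",*b)
    s=np.linalg.lstsq(np.c_[d1,-d2],o2-o1,rcond=None)[0];p,q=o1+s[0]*d1,o2+s[1]*d2
    return (p+q)/2,np.linalg.norm(p-q)
E
python3 - <<'E'
import cv2,numpy as np
a=cv2.imread("pics/scene0.png");b=cv2.imread("pics/top0.png")
c=lambda i,x,y,w,h,k:cv2.resize(i[y:y+h,x:x+w],None,fx=k,fy=k,interpolation=cv2.INTER_CUBIC)
cv2.imwrite("pics/c1.png",np.hstack([c(a,270,90,80,110,5),c(b,330,200,80,110,5)]))
cv2.imwrite("pics/c2.png",c(b,130,120,190,120,4))
cv2.imwrite("pics/c3.png",c(a,290,240,210,130,3.8))
E
```

```text
(no output)
```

View pics/c1.png

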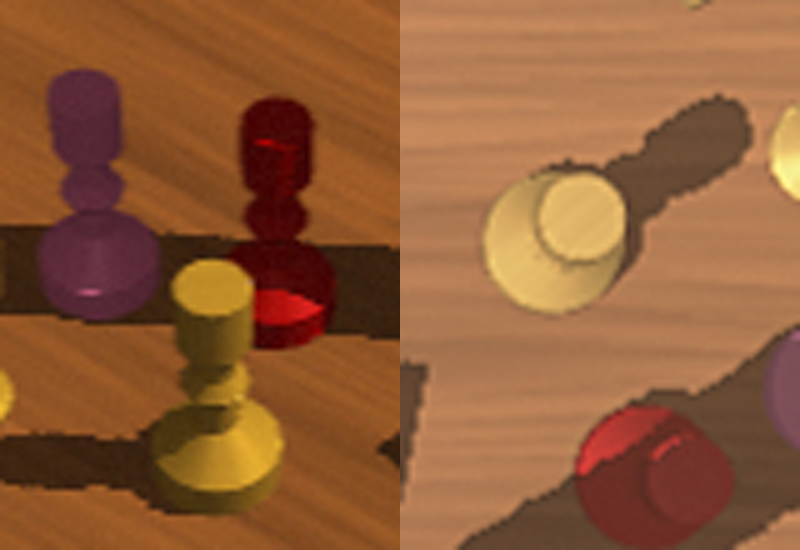

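View pics/c2.png

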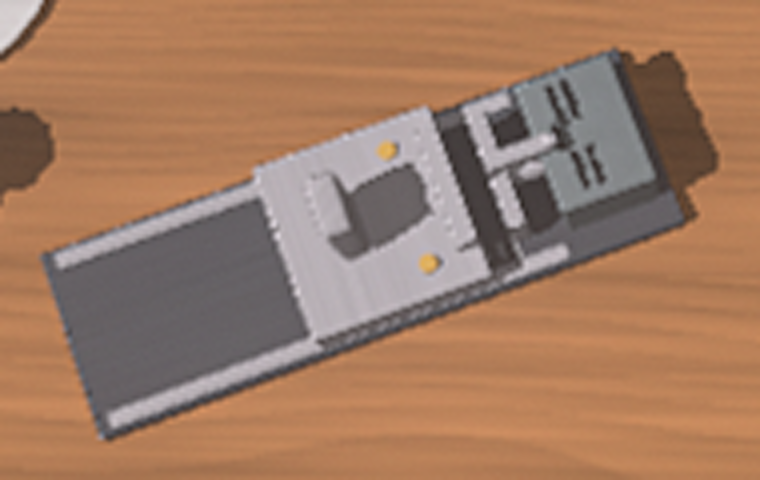

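View pics/c3.png

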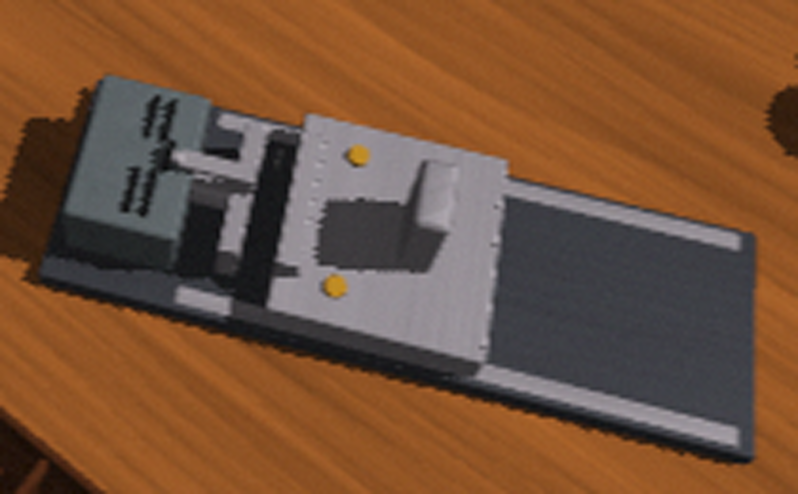

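Run:
```python
from h import *
f=lambda x,y,k,x0,y0:(x/k-.5+.5/k+x0,y/k-.5+.5/k+y0)
T=lambda x,y:f(x,y,4,130,120); S=lambda x,y:f(x,y,3.8,290,240)
p,g=two(f(213,281,5,270,90),f(182,217,5,330,200));print("cup top",p,g)
print(onz("top",*f(182,217,5,330,200),.142),onz("scene",*f(213,281,5,270,90),.142))
# foot top-view: outline ellipse, rim
print("foot left/bottom",onz("top",*f(84,240,5,330,200),.022),onz("top",*f(152,313,5,330,200),.022))
for n,q in(("bl far",(43,256)),("bl near",(102,438)),("br near",(694,216))): print(n,onz("top",*T(*q),.015))
for n,q in(("tr",(755,235)),("br",(752,452)),("bl",(42,275))): print("s",n,onz("scene",*S(*q),.015))
print("post top T",[onz("top",*T(*q),.105) for q in((320,174),(343,236))])
print("post top S",onz("scene",*S(440,194),.105))
print("housing top corners",onz("top",*T(618,52),.065),onz("top",*T(660,182),.065),onz("top",*T(515,88),.065),onz("top",*T(562,215),.065))
```

```text
cup top [ 0.43619319 -0.19802358  0.14456593] 0.0011956861970106433
[ 0.43616726 -0.19781749  0.142     ] [ 0.43447564 -0.20019935  0.142     ]
foot left/bottom [ 0.43631837 -0.16236861  0.022     ] [ 0.39999798 -0.19744803  0.022     ]
bl far [0.59068561 0.37521852 0.015     ]
bl near [0.4727209 0.3264885 0.015    ]
br near [ 0.63003971 -0.04595148  0.015     ]
s tr [0.47389412 0.32765575 0.015     ]
s br [0.58938623 0.37503902 0.015     ]
s bl [0.74575021 0.01241841 0.015     ]
post top T [array([0.62549692, 0.17917595, 0.105     ]), array([0.5871979 , 0.16275663, 0.105     ])]
post top S [0.60729042 0.17510068 0.105     ]
housing top corners [0.72398121 0.00484986 0.065     ] [ 0.63825544 -0.02498149  0.065     ] [0.69762992 0.0694787  0.065     ] [0.6148247 0.0359207 0.065    ]
```

Crop c1 shows the round foot and round cup on the yellow brass stick. Its cup is at about (0.436, -0.198), and the top edge came out at 0.1446 m against the 0.142 m given. The caliper centre is at about (0.610, 0.167) with its y axis along (-0.388, 0.922). The measured corners give the bed as 0.40 x 0.127 m, which fits. The jaw gap is about 20 mm. I'll go above the caliper with the fingers closed, to push the post open.

Emit:
move_arm:
  increments: [-50,0,0,0,0.31,0.318,0,-50,0,0,0,0.31,0.318,0,-50,0,0,0,0.31,0.318,0,-50,0,0,0,0.31,0.318,0,-50,0,0,0,0.31,0.318,0,-50,0,0,0,0.31,0.318,0,-50,0,0,0,0.31,0.318,0,-50,0,0,0,0.31,0.318,0,-50,0,0,0,0.31,0.318,0,-50,0,0,0,0.31,0.318,0,-50,0,0,0,0.31,0.318,0,-50,0,0,0,0.31,0.318,0]

```text
time_s: 1.1
tcp_pos: [0.3852, -0.228, 0.2305]
ee_rot: [[0.001, -0.898, 0.439], [0.0, 0.439, 0.898], [-1.0, -0.001, 0.001]]
wrist_force: [-0.1, -0.0, -0.2]
gripper_width: 0.172
```

```bash
cat >> h.py <<'E'
from scipy.spatial.transform import Rotation as Ro
th=np.radians(22.8);GX=np.array([np.cos(th),np.sin(th),0]);GY=np.array([-np.sin(th),np.cos(th),0]);G=np.array([.6098,.167,0])
RT=np.c_[[0,0,-1],-GX,GY]
def g2w(x,y,z):return G+x*GX+y*GY+[0,0,z]
def inc(P,R=RT):
    s=r.sense();R0=s["ee_rot"];U,_,V=np.linalg.svd(R0);R0=U@V
    print("t",round(s["time_s"],2),"tcp",s["tcp_pos"].round(4),"loc",np.round([(s["tcp_pos"]-G)@GX,(s["tcp_pos"]-G)@GY],4),"F",s["wrist_force"].round(1),"w",round(s["gripper_width"]*87,1),"j",s["joints"].round(1))
    print("turn",np.degrees(Ro.from_matrix(R0.T@R).as_rotvec()).round(2),"shift",(R0.T@(np.array(P)-s["tcp_pos"])).round(4))
E
python3 -c "
from h import *
inc(g2w(0,-.025,.2))"
```

```text
t 1.1 tcp [ 0.3852 -0.228   0.2305] loc [-0.3601 -0.2771] F [-0.1 -0.  -0.2] w 15.0 j [ -9.7   4.5 -23.   -0.  -62.5 -16.3]
turn [-4.884e+01  3.000e-02  5.000e-02] shift [ 0.0309 -0.0472  0.437 ]
```

Emit:
move_arm:
  increments: [-48.8,0,0,0.03,-0.047,0.437,0,-48.8,0,0,0.03,-0.047,0.437,0,-48.8,0,0,0.03,-0.047,0.437,0,-48.8,0,0,0.03,-0.047,0.437,0,-48.8,0,0,0.03,-0.047,0.437,0,-48.8,0,0,0.03,-0.047,0.437,0,-48.8,0,0,0.03,-0.047,0.437,0,-48.8,0,0,0.03,-0.047,0.437,0,-48.8,0,0,0.03,-0.047,0.437,0,-48.8,0,0,0.03,-0.047,0.437,0,-48.8,0,0,0.03,-0.047,0.437,0,-48.8,0,0,0.03,-0.047,0.437,0]

```text
time_s: 2.1
tcp_pos: [0.6213, 0.1427, 0.1982]
ee_rot: [[-0.001, -0.923, -0.384], [-0.0, -0.384, 0.923], [-1.0, 0.001, 0.0]]
wrist_force: [0.3, -0.9, -0.7]
gripper_width: 0.003
```

```bash
python3 -c "
from h import *
inc(g2w(0,-.025,.08))
for n in('scene','top'): cv2.imwrite(f'pics/{n}1.png',r.capture(n)[:,:,::-1])
a=cv2.imread('pics/scene1.png')[150:380,250:530];b=cv2.imread('pics/top1.png')[80:310,100:380]
cv2.imwrite('pics/d1.png',cv2.resize(np.hstack([a,b]),(800,329)))"
```

```text
t 2.1 tcp [0.6213 0.1427 0.1982] loc [ 0.0012 -0.0268] F [ 0.3 -0.9 -0.7] w 0.3 j [ 27.5  24.6  -0.3  -0.  -65.2  -4.8]
turn [-0.19  0.   -0.07] shift [0.1182 0.0011 0.0018]
```

View pics/d1.png

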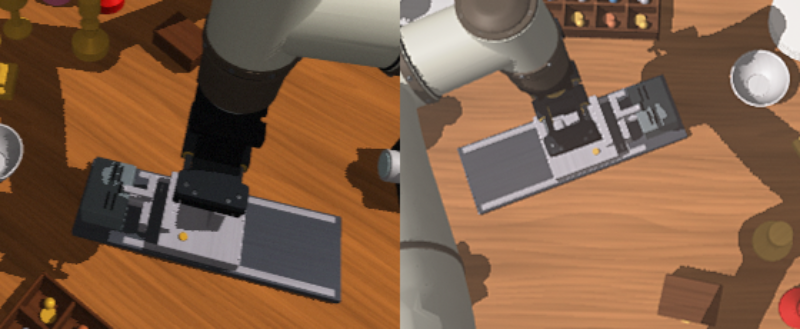

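The gripper is over the jaw and hides the post. I'll go down in front of the post with a few mm of extra margin.

Emit:
move_arm:
  increments: [0,0,0,0.01,0.001,-0.005,0,0,0,0,0.02,0.001,-0.005,0,0,0,0,0.03,0.001,-0.005,0,0,0,0,0.04,0.001,-0.005,0,0,0,0,0.05,0.001,-0.005,0,0,0,0,0.06,0.001,-0.005,0,0,0,0,0.07,0.001,-0.005,0,0,0,0,0.08,0.001,-0.005,0,0,0,0,0.09,0.001,-0.005,0,0,0,0,0.1,0.001,-0.005,0,0,0,0,0.11,0.001,-0.005,0,0,0,0,0.118,0.001,-0.005,0]

```text
time_s: 3.2
tcp_pos: [0.6202, 0.1344, 0.0812]
ee_rot: [[-0.001, -0.924, -0.382], [-0.0, -0.382, 0.924], [-1.0, 0.001, 0.0]]
wrist_force: [-0.8, 0.1, 0.4]
gripper_width: 0.007
```

```bash
python3 -c "
from h import *
inc(g2w(0,.08,.08))"
```

```text
t 3.2 tcp [0.6202 0.1344 0.0812] loc [-0.003  -0.0341] F [-0.8  0.1  0.4] w 0.6 j [ 26.8  30.6  -8.6  -0.  -50.8  -4.4]
turn [-0.37  0.   -0.06] shift [ 0.0012 -0.0023  0.1141]
```

Emit:
move_arm:
  increments: [0,0,0,0,0,0.005,0,0,0,0,0,0,0.01,0,0,0,0,0,-0.001,0.015,0,0,0,0,0,-0.001,0.02,0,0,0,0,0,-0.001,0.025,0,0,0,0,0,-0.001,0.03,0,0,0,0,0,-0.001,0.035,0,0,0,0,0,-0.001,0.04,0,0,0,0,0,-0.001,0.045,0,0,0,0,0,-0.002,0.05,0,0,0,0,0,-0.002,0.055,0,0,0,0,0,-0.002,0.06,0]

```text
time_s: 4.2
tcp_pos: [0.5998, 0.1885, 0.0833]
ee_rot: [[0.0, -0.924, -0.382], [-0.004, -0.382, 0.924], [-1.0, 0.001, -0.003]]
wrist_force: [3.3, -9.8, -0.6]
gripper_width: 0.011
```

```bash
python3 -c "
from h import *
inc(g2w(0,.08,.08))"
```

```text
t 4.2 tcp [0.5998 0.1885 0.0833] loc [-0.0009  0.0237] F [ 3.3 -9.8 -0.6] w 0.9 j [ 32.3  30.   -9.5   0.2 -50.6 -10. ]
turn [-0.36 -0.19 -0.07] shift [ 0.0031 -0.0005  0.0563]
```

Pushing now, with about 10 N of sliding friction as described. I'll continue to about +0.082.

Emit:
move_arm:
  increments: [0,0,0,0,0,0.005,0,0,0,0,0,0,0.01,0,0,0,0,0,0,0.015,0,0,0,0,0,0,0.02,0,0,0,0,0,0,0.025,0,0,0,0,0,0,0.03,0,0,0,0,0,0,0.035,0,0,0,0,0,0,0.04,0,0,0,0,0,0,0.045,0,0,0,0,0,0,0.05,0,0,0,0,0,0,0.055,0,0,0,0,0,0,0.06,0]

```text
time_s: 5.2
tcp_pos: [0.5766, 0.2437, 0.0833]
ee_rot: [[-0.001, -0.924, -0.382], [-0.004, -0.382, 0.924], [-1.0, 0.002, -0.004]]
wrist_force: [3.1, -8.6, 0.7]
gripper_width: 0.002
```

Emit:
move_arm:
  increments: [0,0,0,0,0,-0.005,0,0,0,0,0,0,-0.012,0,0,0,0,-0.02,0,-0.012,0,0,0,0,-0.04,0,-0.012,0,0,0,0,-0.06,0,-0.012,0,0,0,0,-0.08,0,-0.012,0,0,0,0,-0.1,0,-0.012,0,0,0,0,-0.12,0,-0.012,0,0,0,0,-0.14,0,-0.012,0,0,0,0,-0.15,0,-0.012,0.06]

```text
time_s: 6.03
tcp_pos: [0.5823, 0.2356, 0.2361]
ee_rot: [[0.005, -0.924, -0.382], [0.003, -0.382, 0.924], [-1.0, -0.006, 0.001]]
wrist_force: [0.2, 0.2, 0.8]
gripper_width: 0.03
```

```bash
python3 -c "
from h import *
inc([.436,-.198,.23])"
```

```text
t 6.03 tcp [0.5823 0.2356 0.2361] loc [0.0012 0.0739] F [0.2 0.2 0.8] w 2.6 j [ 36.8  22.    1.2   0.  -68.8 -14.3]
turn [-0.35  0.05  0.33] shift [ 0.004   0.3008 -0.3449]
```

Emit:
move_arm:
  increments: [0,0,0,0.004,0.3,-0.345,0.07,0,0,0,0.004,0.3,-0.345,0.07,0,0,0,0.004,0.3,-0.345,0.07,0,0,0,0.004,0.3,-0.345,0.07,0,0,0,0.004,0.3,-0.345,0.07,0,0,0,0.004,0.3,-0.345,0.07,0,0,0,0.004,0.3,-0.345,0.07,0,0,0,0.004,0.3,-0.345,0.07,0,0,0,0.004,0.3,-0.345,0.07,0,0,0,0.004,0.3,-0.345,0.07,0,0,0,0.004,0.3,-0.345,0.07,0,0,0,0.004,0.3,-0.345,0.07]

```text
time_s: 7.03
tcp_pos: [0.4328, -0.2029, 0.2283]
ee_rot: [[-0.001, -0.927, -0.375], [-0.0, -0.375, 0.927], [-1.0, 0.001, 0.0]]
wrist_force: [0.6, 0.2, -0.3]
gripper_width: 0.79
```

```bash
python3 -c "
from h import *
inc([.4358,-.1983,.112])
for n in('scene','top'): cv2.imwrite(f'pics/{n}2.png',r.capture(n)[:,:,::-1])
cv2.imwrite('pics/c4.png',cv2.resize(cv2.imread('pics/top2.png')[120:240,130:320],None,fx=4,fy=4,interpolation=2))
print(onz('top',380,293,.142))"
```

```text
t 7.03 tcp [ 0.4328 -0.2029  0.2283] loc [-0.3065 -0.2724] F [ 0.6  0.2 -0.3] w 68.7 j [ -5.6   7.7 -19.6   0.  -62.7  27.6]
turn [-0.8   0.01 -0.05] shift [ 0.1163 -0.0046  0.0031]
[ 0.3243209  -0.22974673  0.142     ]
```

View pics/scene2.png

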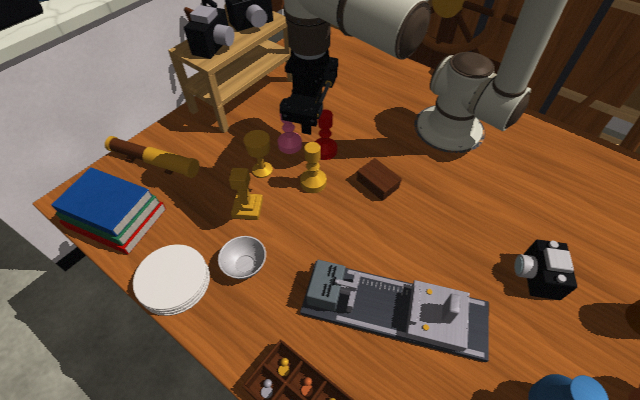

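View pics/c4.png

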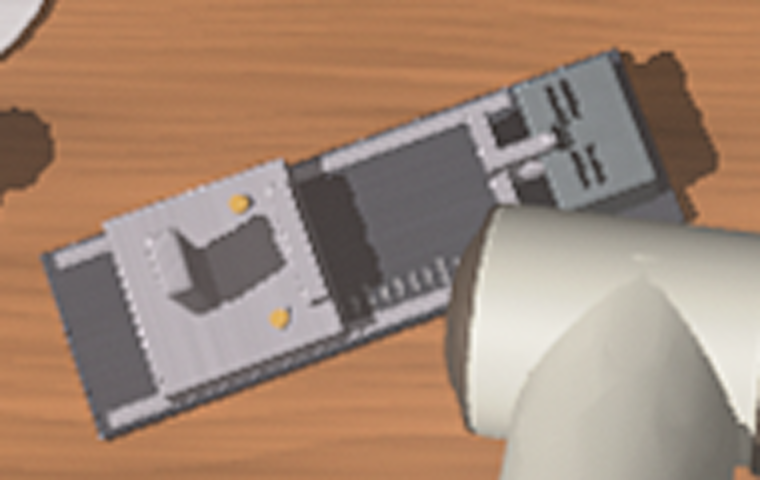

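The jaw is wide open with a gap of about 0.12 m, and the candlestick at (313,165) hasn't moved. Going down onto the cup and closing.

Emit:
move_arm:
  increments: [0,0,0,0,-0.005,0.003,0.07,0,0,0,0.01,-0.005,0.003,0.07,0,0,0,0.02,-0.005,0.003,0.07,0,0,0,0.03,-0.005,0.003,0.07,0,0,0,0.045,-0.005,0.003,0.07,0,0,0,0.06,-0.005,0.003,0.07,0,0,0,0.07,-0.005,0.003,0.07,0,0,0,0.08,-0.005,0.003,0.07,0,0,0,0.09,-0.005,0.003,0.07,0,0,0,0.1,-0.005,0.003,0.07,0,0,0,0.11,-0.005,0.003,0.07,0,0,0,0.116,-0.005,0.003,0.07]

```text
time_s: 8.13
tcp_pos: [0.4388, -0.1919, 0.1108]
ee_rot: [[-0.002, -0.923, -0.384], [0.001, -0.384, 0.923], [-1.0, 0.002, 0.001]]
wrist_force: [0.0, 0.5, -0.1]
gripper_width: 0.803
```

```bash
python3 -c "
from h import *
inc([.4358,-.1983,.112])
im=r.capture('scene');cv2.imwrite('pics/s3.png',cv2.resize(im[80:230,220:400,::-1],None,fx=4,fy=4))
T=lambda x,y:onz('top',x/4-.375+130,y/4-.375+120,.105)
for q in ((152,232),(176,228),(200,312),(172,300)):
  p=T(*q)-G;print(p@GX,p@GY)"
```

```text
t 8.13 tcp [ 0.4388 -0.1919  0.1108] loc [-0.2968 -0.2646] F [ 0.   0.5 -0.1] w 69.9 j [ -4.2  15.5 -28.9  -0.  -45.7  26.8]
turn [-0.22  0.08 -0.11] shift [-0.0012  0.0052 -0.0047]
0.020852519547549412 0.11014310602293657
0.018083654526422535 0.09609139539162434
-0.03621287431209784 0.0988707510802953
-0.023272846386507718 0.11198383515154223
```

View pics/s3.png

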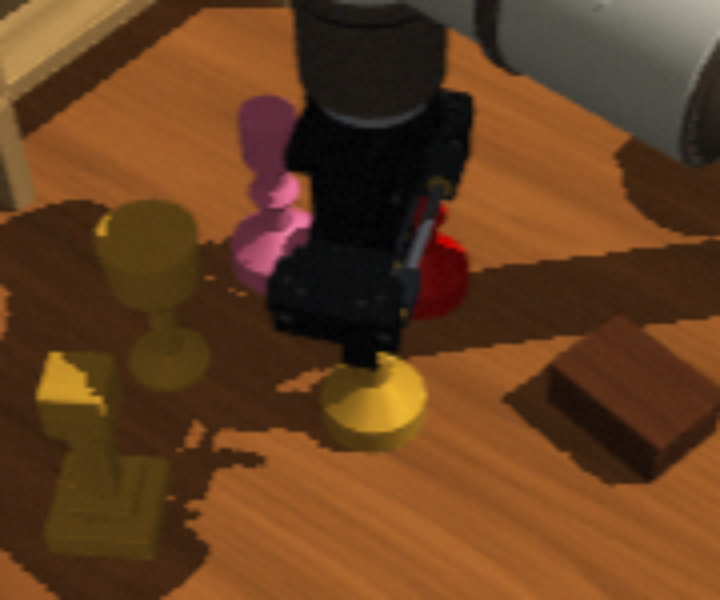

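The fingers straddle the cup but sit 5 mm off, because the last pose was read before the arm had settled. I'll correct that, then close.

Emit:
move_arm:
  increments: [0,0,0,0,0.003,-0.003,0.07,0,0,0,-0.001,0.005,-0.005,0.07,0,0,0,-0.001,0.005,-0.005,0.07,0,0,0,-0.001,0.005,-0.005,0.03,0,0,0,-0.001,0.005,-0.005,0.03,0,0,0,-0.001,0.005,-0.005,0.03,0,0,0,-0.001,0.005,-0.005,0.03,0,0,0,-0.001,0.005,-0.005,0.03,0,0,0,-0.001,0.005,-0.005,0.03,0,0,0,-0.001,0.005,-0.005,0.03,0,0,0,-0.001,0.005,-0.005,0.03,0,0,0,-0.001,0.005,-0.005,0.03]

```text
time_s: 9.18
tcp_pos: [0.4369, -0.2002, 0.1138]
ee_rot: [[0.001, -0.924, -0.382], [-0.0, -0.382, 0.924], [-1.0, -0.001, -0.001]]
wrist_force: [1.8, 1.3, 0.5]
gripper_width: 0.449
```

```bash
python3 -c "
from h import *
inc([.4358,-.1983,.112])
im=r.capture('scene');cv2.imwrite('pics/s4.png',cv2.resize(im[80:230,220:400,::-1],None,fx=4,fy=4))"
```

```text
t 9.18 tcp [ 0.4369 -0.2002  0.1138] loc [-0.3017 -0.2714] F [1.8 1.3 0.5] w 39.1 j [ -5.2  15.3 -28.7   0.  -45.9  27.6]
turn [-0.36 -0.04  0.07] shift [0.0018 0.0003 0.0021]
```

View pics/s4.png

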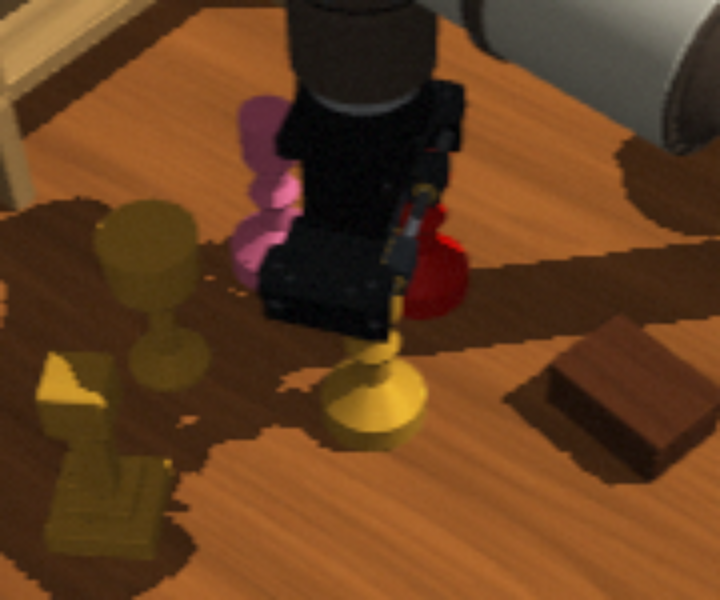

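Gripped at 39 mm on the 40 mm cup, and it is still upright. Lifting it.

Emit:
move_arm:
  increments: [0,0,0,-0.005,0,0,0.03,0,0,0,-0.015,0,0,0.03,0,0,0,-0.03,0,0,0.03,0,0,0,-0.045,0,0,0.03,0,0,0,-0.06,0,0,0.03,0,0,0,-0.075,0,0,0.03,0,0,0,-0.09,0,0,0.03,0,0,0,-0.105,0,0,0.03,0,0,0,-0.12,0,0,0.03,0,0,0,-0.13,0,0,0.03,0,0,0,-0.13,0,0,0.03,0,0,0,-0.13,0,0,0.03]

```text
time_s: 10.23
tcp_pos: [0.4354, -0.1999, 0.2429]
ee_rot: [[-0.001, -0.925, -0.381], [0.001, -0.381, 0.925], [-1.0, 0.001, 0.001]]
wrist_force: [-0.3, 0.2, -5.2]
gripper_width: 0.449
```

```bash
python3 -c "
from h import *
inc(g2w(0,-.03,.244))"
```

```text
t 10.23 tcp [ 0.4354 -0.1999  0.2429] loc [-0.3029 -0.2707] F [-0.3  0.2 -5.2] w 39.0 j [ -5.2   7.2 -18.   -0.1 -64.9  27.6]
turn [-0.4   0.08 -0.05] shift [-0.001  -0.3012  0.2428]
```

Emit:
move_arm:
  increments: [0,0,0,0,-0.006,0.005,0.03,0,0,0,0,-0.021,0.017,0.03,0,0,0,0,-0.045,0.036,0.03,0,0,0,0,-0.075,0.061,0.03,0,0,0,0,-0.108,0.087,0.03,0,0,0,0,-0.141,0.114,0.03,0,0,0,0,-0.175,0.141,0.03,0,0,0,0,-0.208,0.168,0.03,0,0,0,0,-0.241,0.194,0.03,0,0,0,0,-0.271,0.219,0.03,0,0,0,0,-0.292,0.235,0.03,0,0,0,0,-0.301,0.243,0.03]

```text
time_s: 11.23
tcp_pos: [0.6227, 0.1436, 0.2405]
ee_rot: [[-0.003, -0.923, -0.384], [-0.0, -0.384, 0.923], [-1.0, 0.002, 0.001]]
wrist_force: [1.0, -0.3, -4.4]
gripper_width: 0.452
```

Emit:
move_arm:
  increments: [0,0,0,0,0,0,0.03,0,0,0,0,0,0,0.03,0,0,0,0,0,0,0.03]

```text
time_s: 11.48
tcp_pos: [0.6207, 0.1385, 0.2425]
ee_rot: [[-0.003, -0.925, -0.381], [-0.001, -0.381, 0.925], [-1.0, 0.003, -0.0]]
wrist_force: [0.3, 0.7, -5.1]
gripper_width: 0.451
```

```bash
python3 -c "
from h import *
inc(g2w(0,-.035,.1138+.015))
for n in('scene','top'): cv2.imwrite(f'pics/{n}5.png',r.capture(n)[:,:,::-1])
a=cv2.imread('pics/scene5.png')[150:380,250:530];b=cv2.imread('pics/top5.png')[80:310,100:380]
cv2.imwrite('pics/d5.png',cv2.resize(np.vstack([a,b]),None,fx=1.3,fy=1.3)); cv2.imwrite('pics/d5.png',cv2.resize(np.hstack([a,b]),(800,329)))"
```

```text
t 11.48 tcp [0.6207 0.1385 0.2425] loc [-0.001  -0.0305] F [ 0.3  0.7 -5.1] w 39.2 j [ 27.1  22.8   3.3  -0.  -70.7  -4.7]
turn [-0.41 -0.   -0.17] shift [ 0.1137 -0.0014 -0.0045]
```

View pics/d5.png

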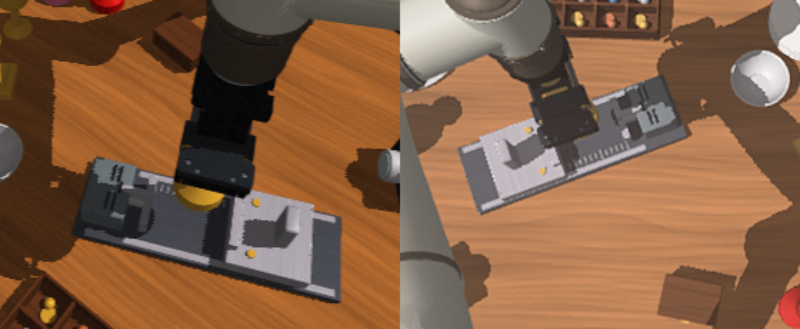

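The candlestick hangs centred above the gap, with about 23 mm free on each side. Lowering it.

Emit:
move_arm:
  increments: [0,0,0,0.005,-0.001,0,0.03,0,0,0,0.015,-0.001,0,0.03,0,0,0,0.03,-0.001,0,0.03,0,0,0,0.045,-0.001,0,0.03,0,0,0,0.06,-0.001,0,0.03,0,0,0,0.075,-0.001,0,0.03,0,0,0,0.088,-0.001,0,0.03,0,0,0,0.098,-0.001,0,0.03,0,0,0,0.104,-0.001,0,0.03,0,0,0,0.108,-0.001,0,0.03,0,0,0,0.11,-0.001,0,0.03,0,0,0,0.11,-0.001,0,0.03]

```text
time_s: 12.58
tcp_pos: [0.6228, 0.1396, 0.1335]
ee_rot: [[0.0, -0.924, -0.381], [0.0, -0.381, 0.924], [-1.0, -0.0, -0.0]]
wrist_force: [0.9, 0.2, -4.6]
gripper_width: 0.45
```

```bash
python3 -c "
from h import *
inc(g2w(0,-.03,.1138+.015))
im=r.capture('scene');cv2.imwrite('pics/s6.png',cv2.resize(im[240:380,290:500,::-1],None,fx=3.8,fy=3.8))"
```

```text
t 12.58 tcp [0.6228 0.1396 0.1335] loc [ 0.0014 -0.0303] F [ 0.9  0.2 -4.6] w 39.1 j [ 27.1  27.8  -5.    0.  -57.2  -4.7]
turn [-0.38 -0.    0.01] shift [0.0047 0.0014 0.0003]
```

View pics/s6.png

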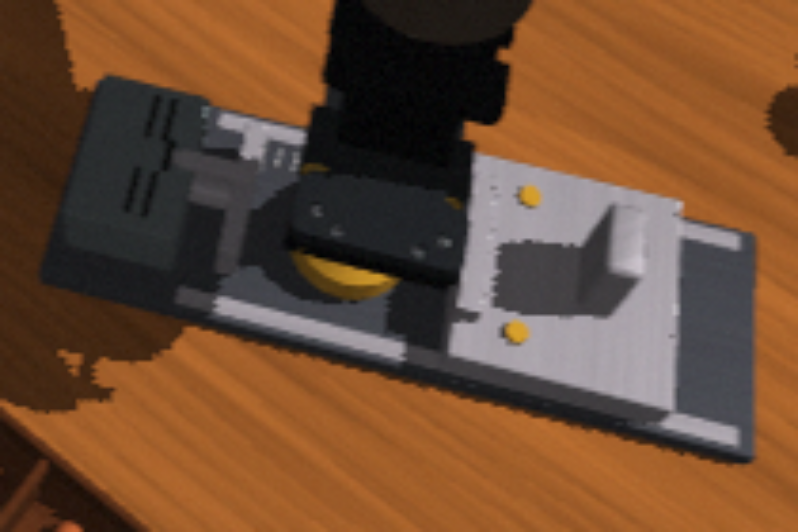

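It still hangs about 4 mm above the bed. I'll lower it the rest of the way gently until it takes contact.

Emit:
move_arm:
  increments: [0,0,0,0.001,0,0,0.03,0,0,0,0.002,0,0,0.03,0,0,0,0.003,0,0,0.03,0,0,0,0.004,0,0,0.03,0,0,0,0.0045,0,0,0.03,0,0,0,0.0045,0,0,0.03]

```text
time_s: 13.13
tcp_pos: [0.6226, 0.1396, 0.1289]
ee_rot: [[-0.0, -0.924, -0.381], [-0.0, -0.381, 0.924], [-1.0, 0.0, 0.0]]
wrist_force: [-0.2, 0.5, -4.0]
gripper_width: 0.45
```

Emit:
move_arm:
  increments: [0,0,0,0.0005,0,0,0.03,0,0,0,0.001,0,0,0.03,0,0,0,0.001,0,0,0.03]

```text
time_s: 13.38
tcp_pos: [0.6228, 0.1397, 0.1288]
ee_rot: [[0.001, -0.924, -0.382], [-0.0, -0.382, 0.924], [-1.0, -0.0, -0.0]]
wrist_force: [-1.1, 0.5, 0.2]
gripper_width: 0.45
```

The weight is on the bed: the wrist force went from -4 N to about 0. Releasing, then rising straight up.

Emit:
move_arm:
  increments: [0,0,0,0,0,0,0.07,0,0,0,0,0,0,0.07,0,0,0,0,0,0,0.07,0,0,0,0,0,0,0.07,0,0,0,0,0,0,0.07,0,0,0,0,0,0,0.07,0,0,0,0,0,0,0.07,0,0,0,-0.01,0,0,0.07,0,0,0,-0.025,0,0,0.07,0,0,0,-0.045,0,0,0.07,0,0,0,-0.065,0,0,0.07,0,0,0,-0.08,0,0,0.07]

```text
time_s: 14.38
tcp_pos: [0.6234, 0.1398, 0.2109]
ee_rot: [[0.003, -0.924, -0.382], [0.001, -0.382, 0.924], [-1.0, -0.003, -0.001]]
wrist_force: [1.2, -0.9, 0.7]
gripper_width: 0.804
```

```bash
python3 -c "
from h import *
inc(g2w(0,.145,.2))
im=r.capture('scene');cv2.imwrite('pics/s7.png',cv2.resize(im[220:380,290:500,::-1],None,fx=3.6,fy=3.6))"
```

```text
t 14.38 tcp [0.6234 0.1398 0.2109] loc [ 0.0019 -0.0304] F [ 1.2 -0.9  0.7] w 69.9 j [ 27.1  24.1   0.7   0.  -66.5  -4.7]
turn [-0.35 -0.03  0.16] shift [0.0108 0.0031 0.1754]
```

View pics/s7.png

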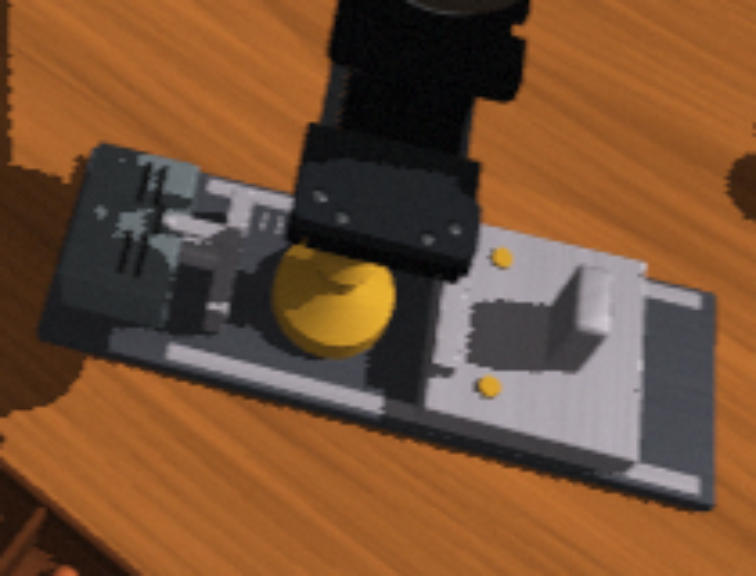

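It stands upright on the bed, free of the gripper, with the pointer at rest before the ridges. Next I go behind the post with the fingers closed.

Emit:
move_arm:
  increments: [0,0,0,0,0,0.005,0,0,0,0,0,0,0.02,0,0,0,0,0,0.001,0.045,0,0,0,0,0,0.001,0.075,0,0,0,0,0,0.001,0.105,0,0,0,0,0,0.001,0.135,0,0,0,0,0,0.002,0.16,0,0,0,0,0,0.002,0.172,0,0,0,0,0,0.002,0.172,0,0,0,0,0,0.002,0.172,0,0,0,0,0,0.002,0.172,0,0,0,0,0,0.002,0.172,0]

```text
time_s: 15.43
tcp_pos: [0.5554, 0.2969, 0.2077]
ee_rot: [[-0.001, -0.925, -0.38], [-0.001, -0.38, 0.925], [-1.0, 0.001, -0.0]]
wrist_force: [-0.7, -0.9, -0.2]
gripper_width: 0.026
```

```bash
python3 -c "
from h import *
inc(g2w(0,.142,.083))
im=r.capture('top');cv2.imwrite('pics/t8.png',cv2.resize(im[120:240,130:320,::-1],None,fx=4,fy=4))
im=r.capture('scene');cv2.imwrite('pics/s8.png',cv2.resize(im[200:380,290:500,::-1],None,fx=3.3,fy=3.3))"
```

```text
t 15.43 tcp [0.5554 0.2969 0.2077] loc [0.0002 0.1408] F [-0.7 -0.9 -0.2] w 2.2 j [ 42.8  23.4  -0.7   0.  -65.9 -20.5]
turn [-0.45 -0.02 -0.04] shift [1.247e-01 1.000e-04 1.200e-03]
```

View pics/t8.png

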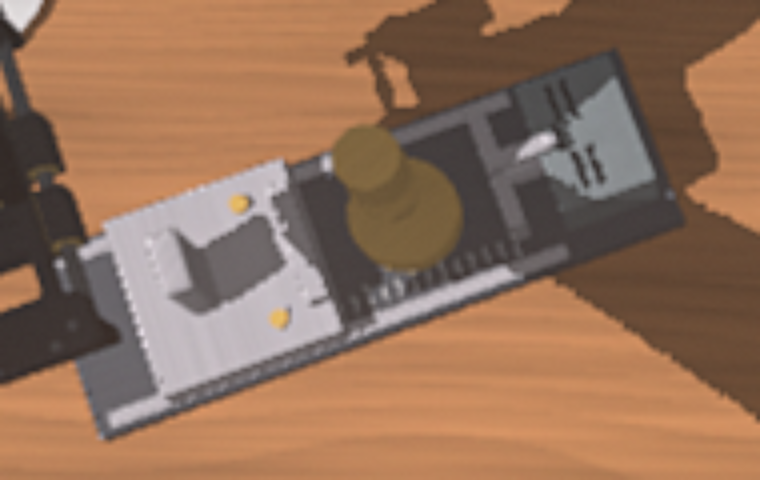

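View pics/s8.png

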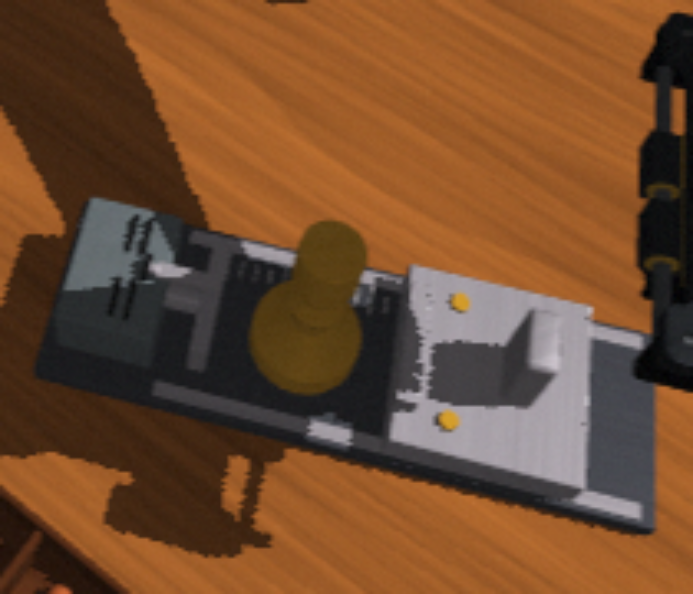

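The candlestick stands clear of both jaws and the post is free of the tool. Going down behind the post.

Emit:
move_arm:
  increments: [0,0,0,0.01,0,0,0,0,0,0,0.025,0,0,0,0,0,0,0.04,0,0,0,0,0,0,0.055,0,0,0,0,0,0,0.07,0,0,0,0,0,0,0.085,0,0,0,0,0,0,0.1,0,0,0,0,0,0,0.113,0,0,0,0,0,0,0.122,0,0,0,0,0,0,0.124,0,0,0,0,0,0,0.124,0,0,0]

```text
time_s: 16.45
tcp_pos: [0.5551, 0.2973, 0.0831]
ee_rot: [[-0.001, -0.925, -0.381], [-0.001, -0.381, 0.925], [-1.0, 0.002, -0.001]]
wrist_force: [0.2, 0.9, 0.3]
gripper_width: 0.005
```

```bash
python3 -c "
from h import *
inc(g2w(0,.09,.083))
p=onz('top',367/4-.375+130,157/4-.375+120,.157)-G;print('cand',p@GX,p@GY)"
```

```text
t 16.45 tcp [0.5551 0.2973 0.0831] loc [0.     0.1413] F [0.2 0.9 0.3] w 0.4 j [ 42.9  30.1  -9.3   0.  -50.7 -20.5]
turn [-0.4  -0.04 -0.09] shift [ 0.0002 -0.0003 -0.0513]
cand 0.0005668054689013539 -0.029095768156005786
```

Emit:
move_arm:
  increments: [0,0,0,0,0,-0.004,0,0,0,0,0,0,-0.008,0,0,0,0,0,0,-0.012,0,0,0,0,0,0,-0.016,0,0,0,0,0,0,-0.02,0,0,0,0,0,0,-0.024,0,0,0,0,0,0,-0.027,0,0,0,0,0,0,-0.03,0,0,0,0,0,0,-0.032,0,0,0,0,0,0,-0.034,0,0,0,0,0,0,-0.036,0,0,0,0,0,0,-0.038,0]

```text
time_s: 17.45
tcp_pos: [0.5693, 0.2652, 0.0849]
ee_rot: [[0.001, -0.924, -0.382], [0.004, -0.382, 0.924], [-1.0, -0.003, 0.004]]
wrist_force: [-5.0, 8.2, 1.1]
gripper_width: 0.004
```

Emit:
move_arm:
  increments: [0,0,0,0,0,-0.0015,0,0,0,0,0,0,-0.003,0,0,0,0,0,0,-0.0045,0,0,0,0,0,0,-0.006,0,0,0,0,0,0,-0.0075,0,0,0,0,0,0,-0.009,0,0,0,0,0,0,-0.0105,0,0,0,0,0,0,-0.012,0]

```text
time_s: 18.12
tcp_pos: [0.5736, 0.255, 0.0849]
ee_rot: [[0.001, -0.924, -0.382], [0.006, -0.382, 0.924], [-1.0, -0.003, 0.005]]
wrist_force: [-5.4, 10.7, 1.9]
gripper_width: 0.004
```

```bash
cat > snap.py <<'E'
from h import *
import sys
k=sys.argv[1]
inc(g2w(0,.067,.083));print("F along gy",r.sense()["wrist_force"]@GY)
t=r.capture('top');s=r.capture('scene')
cv2.imwrite(f'pics/m{k}.png',np.hstack([cv2.resize(t[130:225,210:310,::-1],(420,400),interpolation=2),cv2.resize(s[235:330,290:390,::-1],(380,400),interpolation=2)]))
E
python3 snap.py 1
```

```text
t 18.12 tcp [0.5736 0.255  0.0849] loc [0.0008 0.0951] F [-5.4 10.7  1.9] w 0.3 j [ 38.6  29.7  -9.6  -0.3 -50.4 -16. ]
turn [-0.33  0.27  0.18] shift [ 0.0018  0.0006 -0.0282]
F along gy 11.935722545643847
```

View pics/m1.png

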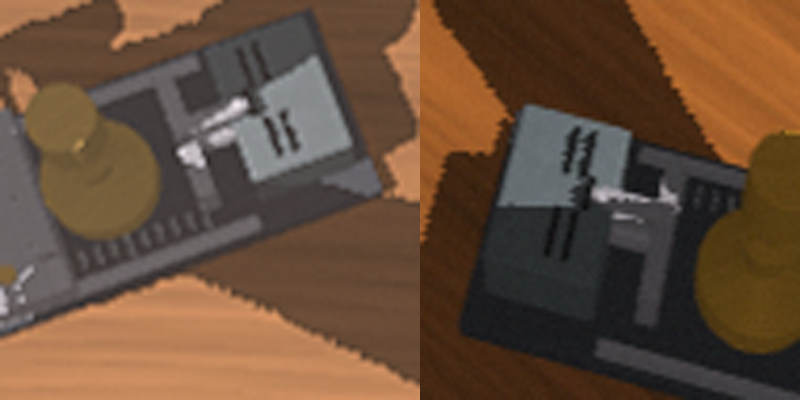

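The jaw is now on the foot (12 N), it is upright, and the foot is about 15 mm short of the anvil. Continuing slowly.

Emit:
move_arm:
  increments: [0,0,0,0,0,-0.0015,0,0,0,0,0,0,-0.003,0,0,0,0,0,0,-0.0045,0,0,0,0,0,0,-0.006,0,0,0,0,0,0,-0.0075,0,0,0,0,0,0,-0.009,0,0,0,0,0,0,-0.0105,0,0,0,0,0,0,-0.012,0,0,0,0,0,0,-0.0135,0,0,0,0,0,0,-0.015,0]

```text
time_s: 19.05
tcp_pos: [0.5795, 0.2411, 0.0849]
ee_rot: [[0.001, -0.924, -0.382], [0.005, -0.382, 0.924], [-1.0, -0.003, 0.005]]
wrist_force: [-6.8, 10.2, 2.1]
gripper_width: 0.004
```

```bash
python3 snap.py 2
```

```text
t 19.05 tcp [0.5795 0.2411 0.0849] loc [0.0007 0.0801] F [-6.8 10.2  2.1] w 0.3 j [ 37.2  29.7  -9.6  -0.3 -50.4 -14.6]
turn [-0.33  0.26  0.19] shift [ 0.0019  0.0007 -0.0131]
F along gy 12.030587337651587
```

View pics/m2.png

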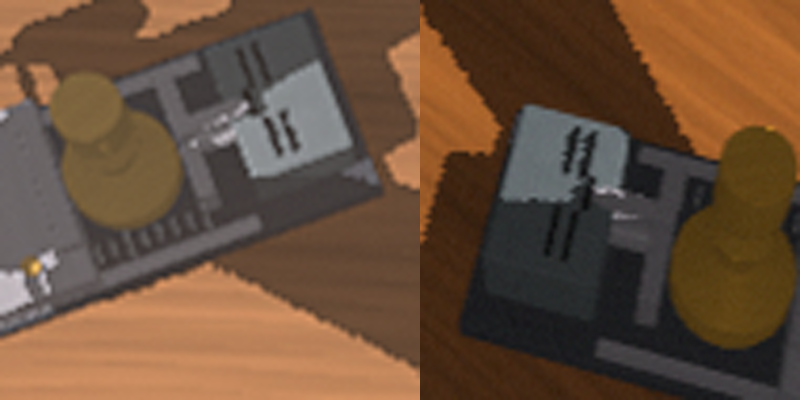

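A few mm of gap remain and the pointer is still at rest. On by 8 mm at 1 mm per row.

Emit:
move_arm:
  increments: [0,0,0,0,0,-0.001,0,0,0,0,0,0,-0.002,0,0,0,0,0,0,-0.003,0,0,0,0,0,0,-0.004,0,0,0,0,0,0,-0.005,0,0,0,0,0,0,-0.006,0,0,0,0,0,0,-0.007,0,0,0,0,0,0,-0.008,0]

```text
time_s: 19.82
tcp_pos: [0.5821, 0.2349, 0.085]
ee_rot: [[0.001, -0.924, -0.382], [0.007, -0.382, 0.924], [-1.0, -0.004, 0.006]]
wrist_force: [-7.8, 15.0, 2.8]
gripper_width: 0.008
```

```bash
python3 snap.py 3
```

```text
t 19.82 tcp [0.5821 0.2349 0.085 ] loc [0.0008 0.0733] F [-7.8 15.   2.8] w 0.7 j [ 36.6  29.7  -9.6  -0.4 -50.4 -13.9]
turn [-0.32  0.35  0.22] shift [ 0.0019  0.0007 -0.0064]
F along gy 16.890527220155466
```

View pics/m3.png

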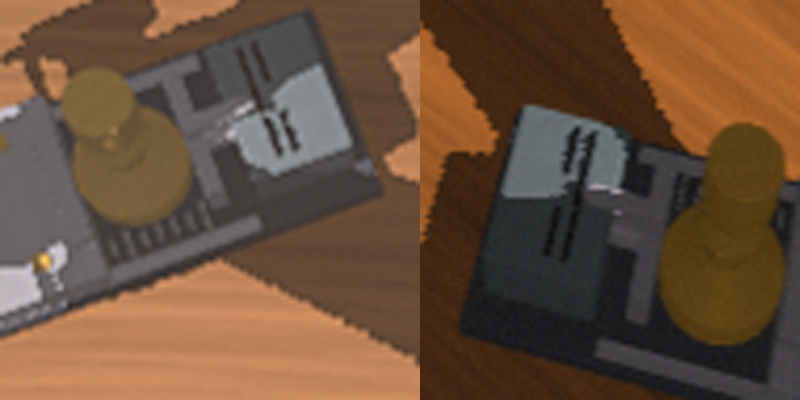

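Force is up from 12 to about 17 N and the pointer is near the first ridges, so the anvil is about 4-5 mm in. On by 4.5 mm.

Emit:
move_arm:
  increments: [0,0,0,0,0,-0.001,0,0,0,0,0,0,-0.002,0,0,0,0,0,0,-0.003,0,0,0,0,0,0,-0.004,0,0,0,0,0,0,-0.0045,0,0,0,0,0,0,-0.0045,0]

```text
time_s: 20.42
tcp_pos: [0.5837, 0.231, 0.085]
ee_rot: [[0.001, -0.924, -0.382], [0.007, -0.382, 0.924], [-1.0, -0.004, 0.006]]
wrist_force: [-8.5, 14.0, 2.6]
gripper_width: 0.003
```

```bash
python3 snap.py 4
```

```text
t 20.42 tcp [0.5837 0.231  0.085 ] loc [0.0008 0.0691] F [-8.5 14.   2.6] w 0.2 j [ 36.2  29.7  -9.5  -0.4 -50.4 -13.5]
turn [-0.32  0.36  0.22] shift [ 0.0019  0.0008 -0.0021]
F along gy 16.194468118862293
```

View pics/m4.png

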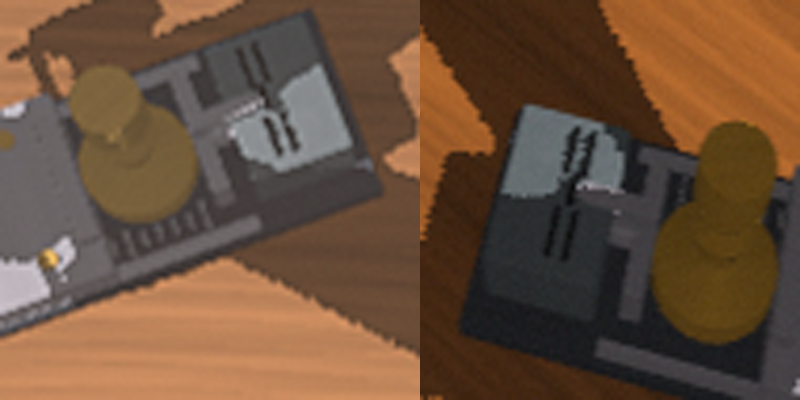

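Run:
```python
from h import *
t=r.capture('top');s=r.capture('scene')
z=lambda i,x,y,w,h,k:cv2.convertScaleAbs(cv2.resize(i[y:y+h,x:x+w,::-1],None,fx=k,fy=k,interpolation=2),alpha=1.5,beta=20)
t0=cv2.cvtColor(cv2.imread('pics/top2.png'),cv2.COLOR_BGR2RGB);s0=cv2.cvtColor(cv2.imread('pics/scene2.png'),cv2.COLOR_BGR2RGB)
cv2.imwrite('pics/z1.png',np.vstack([np.hstack([z(t0,240,130,60,48,6),z(s0,300,255,60,48,6)]),np.hstack([z(t,240,130,60,48,6),z(s,300,255,60,48,6)])]))
p=onz('top',106/4.2-.4+210,99/4.21-.4+130,.157)-G;print(p@GX,p@GY,-(p@GY+.054))
# pointer expected pixel positions
for y in (-.13,-.135,-.14,-.145,-.15): print(y,proj('top',g2w(0,y,.068)))
```

```text
0.0025873283440187916 -0.06257924345034098 0.00857924345034098
-0.13 [266.35870974 155.61408422]
-0.135 [268.21860306 154.9347902 ]
-0.14 [270.07678707 154.25612047]
-0.145 [271.93326413 153.57807418]
-0.15 [273.7880366  152.90065046]
```

View pics/z1.png

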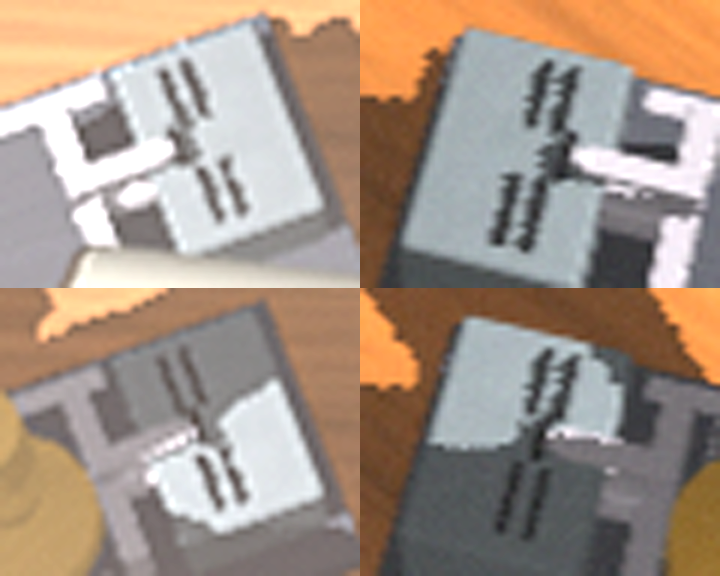

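The pointer bar moved from (182,145) to (205,140) in the top crop, about 10 mm, and it stands midway between the two ridge lines. The candlestick's y gives about 8.6 mm. Both are well inside the band. Backing the tool off and rising.

Emit:
move_arm:
  increments: [0,0,0,0,0,0.002,0,0,0,0,0,0,0.005,0,0,0,0,0,0,0.01,0,0,0,0,0,0,0.018,0,0,0,0,0,0,0.03,0,0,0,0,0,0,0.03,0,0,0,0,-0.02,0,0.03,0,0,0,0,-0.045,0,0.03,0,0,0,0,-0.07,0,0.03,0,0,0,0,-0.1,0,0.035,0,0,0,0,-0.12,0,0.04,0,0,0,0,-0.12,0,0.04,0]

```text
time_s: 21.62
tcp_pos: [0.5718, 0.2651, 0.2099]
ee_rot: [[0.009, -0.924, -0.383], [0.005, -0.383, 0.924], [-1.0, -0.011, 0.001]]
wrist_force: [0.8, 0.9, 1.9]
gripper_width: 0.005
```

Run:
```python
from h import *
inc(g2w(0,.1,.2))
t=r.capture('top');s=r.capture('scene')
z=lambda i,x,y,w,h,k:cv2.convertScaleAbs(cv2.resize(i[y:y+h,x:x+w,::-1],None,fx=k,fy=k,interpolation=2),alpha=1.5,beta=20)
cv2.imwrite('pics/z2.png',np.hstack([z(t,240,130,60,48,6),z(s,300,255,60,48,6)]))
cv2.imwrite('pics/z3.png',np.hstack([cv2.resize(t[100:240,130:320,::-1],(400,295)),cv2.resize(s[220:370,290:500,::-1],(400,295))]))
cv2.imwrite('pics/scene9.png',s[:,:,::-1])
```

```text
t 21.62 tcp [0.5718 0.2651 0.2099] loc [0.003  0.1052] F [0.8 0.9 1.9] w 0.5 j [ 39.6  23.1  -1.1   0.1 -65.3 -17.2]
turn [-0.29  0.07  0.61] shift [ 0.0099  0.003  -0.0052]
```

View pics/z2.png

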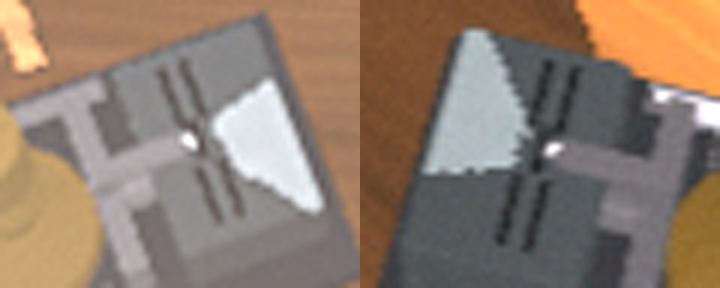

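View pics/z3.png

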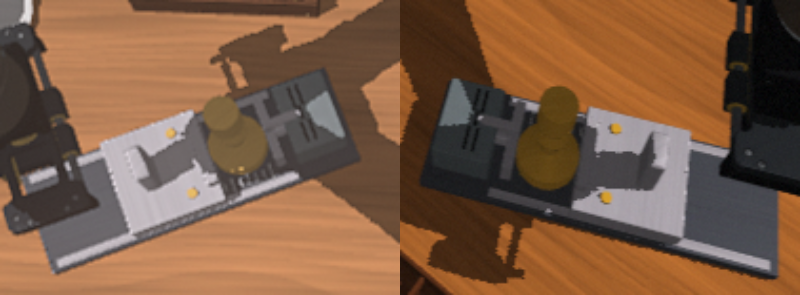

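View pics/scene9.png

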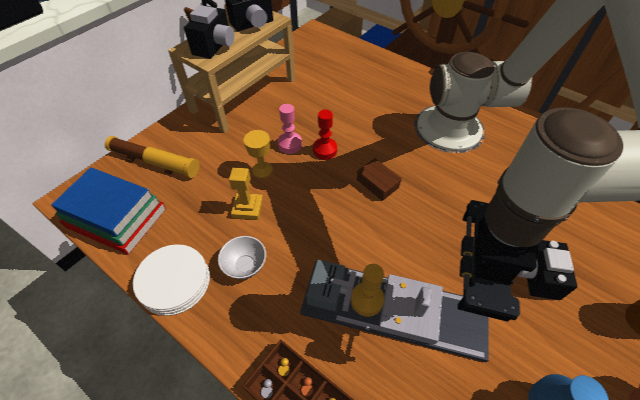

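With the tool away, the pointer still stands midway between the ridge pairs at (203,140) in the top crop. The candlestick is upright between the jaws, and the goblet, square stick and bowl stand where they were. I'll hold briefly, then hand in.

Emit:
move_arm:
  increments: [0,0,0,0,0,0,0,0,0,0,0,0,0,0,0,0,0,0,0,0,0,0,0,0,0,0,0,0]

```text
time_s: 22.05
tcp_pos: [0.5692, 0.2628, 0.2029]
ee_rot: [[-0.002, -0.924, -0.381], [-0.001, -0.381, 0.924], [-1.0, 0.002, -0.001]]
wrist_force: [-0.7, 0.8, -0.2]
gripper_width: 0.005
```

```bash
python3 -c "
from h import *
inc(g2w(0,.1,.2));print(r.finish_job())"
```

```text
t 22.05 tcp [0.5692 0.2628 0.2029] loc [-0.0002  0.1041] F [-0.7  0.8 -0.2] w 0.4 j [ 39.5  23.4  -1.5  -0.  -65.2 -17.1]
turn [-0.39 -0.03 -0.12] shift [ 0.0029 -0.0003 -0.0041]
the job is handed in; nothing more can be done
None
```

I handed the job in at about 22 s of the 64 s allowed. The round-footed candlestick stands in the caliper with the jaw closed on its foot and the tool backed away. `finish_job` gives no verdict, so this rests on my own checks.

**What I did:** I pushed the jaw open to a gap of about 0.12 m and stood the candlestick mid-bed, at x about 0 and y about -0.03 in the caliper's frame. I let go of it and pushed the jaw shut slowly from behind the post. The push force rose from about 12 N to 16–17 N as the anvil gave.

**Last checks:**
- **Pointer:** with the tool away it still stands midway between the two pairs of ridges, at about 10 mm of travel.
- **Candlestick:** it is upright, about 2.6 mm off the middle line.
- **Other pieces:** the goblet, square-footed candlestick and bowl look unmoved in the last picture.

**What disagreed:**
- **Anvil travel:** the candlestick's position puts it at 8.6 mm, against about 10 mm by the pointer. Both are inside the 4.5–15.5 mm band.
- **Cup grasp:** my first approach was 5 mm off, because I read the pose before the arm had settled. I corrected it before closing the fingers.

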